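# Set up the miniature painting bench

### The arm

A 6-joint arm with a two-finger parallel gripper is mounted at the origin on the work surface. World frame = base frame: x ahead of the robot, y to its left, z up, the work surface at z = 0. Lengths are in m, angles in rad, forces in N, time in s.
With the tool pointing down it reaches from about 0.375 to 0.9 m from the base axis. Payload 3.1 kg.
Tool frame: the origin (TCP) lies between the finger pads; the fingertips stand 8 mm ahead of it and the grasp point (between the pads) lies 11 mm behind it; z points along the fingers, y is the line along which they close (so a half turn about z gives the same grasp; the last joint's range is limited). The gripper opens to 87 mm and grips with 3 to 60 N. Pads are 19 mm wide; open, the fingers measure 117 mm over their backs; the gripper's body (75 mm by 190 mm) begins 51 mm behind the grasp point.
Start: joints at [-1.335, 0.527, 1.433, -0, 1.181, -0.178], TCP at [0.251, -0.572, 0.231] pointing down, gripper open.
Joint ranges: [-3.08, 3.08], [-0.75, 2.2], [0.22, 2.44], [-1.43, 4.57], [0, 2.65], [-2.85, 2.85]. Speed limits (rad/s): [2.79, 2.79, 3.14, 3.14, 3.14, 3.14].

### API

Orientations are given as a unit quaternion [x, y, z, w].
In Python, from rig import robot, vision, job gives the robot as it stands.
- The arm moves only by the shell command python3 -m handwheel 'ROWS' [OPENING] [FORCE]. ROWS is JSON, a list of rows, each a list of 4 numbers: the shift along the tool's x, y, z as a fraction of full scale, then the turn about the tool's z as a fraction of full scale. A call has 1 to 20 rows; each row is the pose to reach, as a shift and turn from the pose commanded when the call began, along the tool's axes at that moment, turning the shorter way round; what a row does not reach only later rows make up. Full scale, the value 1, is 300 mm for a shift and 2 pi rad for a turn. A row lasts 1/12 s, in which the tool goes at most 41.7 mm and 7.16 degrees, less where a joint would pass 70% of its speed; a pose out of reach is approached as far as the arm can. A call with a number of a shift or a turn outside -1 to 1 is refused whole. A call with a gripper value outside its range is refused whole. OPENING is the opening in per cent of the stroke, from 0 (shut) to 100 (fully open), set as the call begins (- or left out, the last holds). The fingers move at their own pace and stop on an object; FORCE is the grip in N (left out, the last holds). Time passes only in rows, so rows that repeat a pose let the fingers close. It gives the time, the measured TCP pose, the force, the opening and the grip force at its end, in the units of the state.
- robot.get_obs(): the state, without advancing time (a new reading comes with each control period).
- vision.camera(name): name is "scene" or "top"; returns a dict with "frame" (420x560x3 uint8, red, green, blue), "K" (3x3 intrinsics, pixels), "cam_to_world" (4x4, takes a point from camera to world coordinates). Camera axes: x right, y down, z forward; pixel columns grow to the right and rows downward; lengths in m; the calibration is good to about 2 mm. A picture is of the moment at which its call begins. There is no depth.
- job.hand_in(): hands the job in; it is judged then, once.
Trained networks look in the newest picture that a camera, given by its name, has taken for a name from the list of things; names that differ only in an ending like _2 or _b are one class to them, and where a whole thing is asked for, a point or a joint stands for the part that bears it (a point fixed in the world has none). Each returns a list of dicts, best first, with "conf" (0 to 1); they miss things now and then, are a little off and sometimes report something else, mostly with a low value. They report only what shows in the picture. A call takes as long as a camera call. They do not tell look-alikes from the thing itself.
- vision.look_for(camera, label): "point" ([row, column] in pixels, amid what is visible of it).
- vision.outline_of(camera, label): "mask" (420x560 bool, what is visible of it) and "point" ([row, column] in pixels, amid what is visible of it).
The state is a dict: "time": time; "q": joint angles; "joint_velocities": joint speeds; "joint_torque": joint torques, N m; "position": TCP position; "tool_rot": TCP orientation; "ft_force": force on the tool from outside, world axes, zero at the start; "moment": the same for the moment, N m; "grip_width": finger opening in m; "grip_force": force on a finger pad.
Only numpy, scipy, OpenCV 4.12 (cv2) and the standard library are available. Lean on these libraries where they do the work, as an engineer would, in place of code of your own. Each camera call takes 0.05 s, during which the arm holds its last target. There are 200 camera calls.

### The job

Get the bench ready for painting: drop the miniature's wooden holder foot down into the clamp's square pocket, fully home, and then swing the clamp's lever fully shut over it. Line up all the paints upright on the stepped shelf, each centred on a round mark of its own, the dropper bottles on the upper rear step and the squat pots on the lower front step, each row starting at the yellow end panel and leaving no gap. Do not tip the holder over, and leave the jar, the mixing dish and the brush rack where they are.

Things in the scene. Friction and masses are not known exactly. Their poses are not given: they have to be found in the camera images.
- pot1: squat red paint pot with white screw lid: upright cylinder 40 mm diameter, lid included, 34 mm high, about 45 g; origin at the centre of its underside, z up. May be absent
- pot2: squat blue paint pot with white screw lid: upright cylinder 40 mm diameter, lid included, 34 mm high, about 45 g; origin at the centre of its underside, z up. May be absent
- pot3: squat green paint pot with white screw lid: upright cylinder 40 mm diameter, lid included, 34 mm high, about 45 g; origin at the centre of its underside, z up. May be absent
- bottle1: orange dropper bottle with black nozzle: upright cylinder 36 mm diameter to 34 mm height, then a narrow tapering nozzle up to 56 mm, about 40 g; origin at the centre of its underside, z up. May be absent
- bottle2: yellow dropper bottle with black nozzle: upright cylinder 36 mm diameter to 34 mm height, then a narrow tapering nozzle up to 56 mm, about 40 g; origin at the centre of its underside, z up. May be absent
- bottle3: dark blue dropper bottle with black nozzle: upright cylinder 36 mm diameter to 34 mm height, then a narrow tapering nozzle up to 56 mm, about 40 g; origin at the centre of its underside, z up. May be absent
- holder: wooden painting holder with a small grey miniature figure on top, about 120 g: square foot 54 x 54 x 20 mm (rounded 1 mm), above it a square stem 30 x 30 mm from 20 to 66 mm height, faces along its x and y axes like the foot's; the figure reaches 97 mm, within 12 mm of the axis. Origin at the centre of the underside, z up; any of the four quarter turns fits the pocket
- shelf: fixed wooden shelf of two steps, 192 mm deep, 224 mm wide (y): front tread (on -x, the robot side) top at 30 mm, x -92 to 0; rear tread top at 55 mm, x 6 to 88 mm. 6 mm lips along front and rear edges of both treads (the riser carries the upper one) and 8 mm end panels stand 18 mm above the tread; the +y panel (robot's left) is yellow. Origin on the bench under the riser, mid width
- front1 (a point): centre of round blue mark 1 (44 mm diameter, 66 mm from the next, 47 mm before the riser on the front tread, 44 mm behind it on the rear one) on the lower front tread (for pots), on the tread's surface, axes as the shelf's; nearest the yellow end panel
- front2 (a point): centre of round blue mark 2 (44 mm diameter, 66 mm from the next, 47 mm before the riser on the front tread, 44 mm behind it on the rear one) on the lower front tread (for pots), on the tread's surface, axes as the shelf's; middle
- front3 (a point): centre of round blue mark 3 (44 mm diameter, 66 mm from the next, 47 mm before the riser on the front tread, 44 mm behind it on the rear one) on the lower front tread (for pots), on the tread's surface, axes as the shelf's; farthest from the yellow end panel
- rear1 (a point): centre of round blue mark 1 (44 mm diameter, 66 mm from the next, 47 mm before the riser on the front tread, 44 mm behind it on the rear one) on the upper rear tread (for bottles), on the tread's surface, axes as the shelf's; nearest the yellow end panel
- rear2 (a point): centre of round blue mark 2 (44 mm diameter, 66 mm from the next, 47 mm before the riser on the front tread, 44 mm behind it on the rear one) on the upper rear tread (for bottles), on the tread's surface, axes as the shelf's; middle
- rear3 (a point): centre of round blue mark 3 (44 mm diameter, 66 mm from the next, 47 mm before the riser on the front tread, 44 mm behind it on the rear one) on the upper rear tread (for bottles), on the tread's surface, axes as the shelf's; farthest from the yellow end panel
- clamp: fixed steel hobby clamp on the bench, about 84 x 110 mm: a square pocket 60 x 60 mm inside, axes along the clamp's x and y, floor at 6 mm, straight walls up to 20 mm and from there a rim flaring outward at 45 degrees to 27 mm (80 mm square outside). Origin on the bench under the pocket's centre
- pocket (a point): centre of the pocket's floor, 6 mm above the bench, axes as the clamp's; the holder's underside comes to rest here
- lever (a joint): angle of the clamp's flat lever about its upright pivot, rad: 0 = fully shut (the bar runs along the clamp's -y from the pivot, over the edge of the seated holder's foot beside the stem), up to 1.6 = open (bar points to the clamp's -x). Opens clockwise seen from above; stays where it is left, about 1 N at the knob moves it, hard stop at 0. The bar is 8 x 8 mm, its underside 29.5 mm above the bench
- lever_pivot (a point): the lever's pivot axis, 24 mm to -x and 52 mm to +y of the pocket's centre in the clamp's frame, 29.5 mm above the bench; cap 18 mm diameter, top at 40 mm
- lever_grip (a point): on the red upright knob at the lever's free end, 125 mm from the pivot: 12 mm diameter, its top 63 mm above the bench, this point 12 mm below its top; the bar's top is 37.5 mm above the bench
- jar: glass jar with screw lid, 68 mm diameter, 80 mm high; bystander; origin at its underside's centre
- dish: grey ceramic mixing dish, 90 mm diameter, 22 mm high; bystander; origin at its underside's centre
- brush_rack: wooden rack 70 x 170 mm with sleeved miniature brushes, 168 mm high; bystander; origin at its underside's centre
Mind the look-alikes: they are no part of the job. Leave any pink look-alike of the pot1 alone.

How it is judged:
By the outcome, as a careful person would: the job done as asked, in the order asked, and still so for the second after the job is handed in, with the robot touching nothing.
Of pot1, pot2, pot3, bottle1, bottle2, bottle3 only 4 to 6 are there at a start; the rules pass over those that are not, and their reading is None.
At some moment in a run one of pot1, pot2, pot3, bottle1, bottle2, bottle3 may be knocked a few centimetres aside while the robot is not near it.
It also fails if it takes over 210 s, if anything falls off the work surface, if the arm or the gripper's body presses on something with over 40 N, if the wrist force passes 120 N, or if a joint passes its speed limit or range.

## Working session

There is one attempt and no reset: what is moved stays moved. The work goes in short steps, Python scripts to look and compute and a shell command to move; the robot and the scene stay as the last step left them, time stands still between calls to the robot, and variables do not carry over. Pictures are saved under pics/ and viewed, at most 14 in all, crops included, and the job is handed in when it is done.

```bash
ls; mkdir -p pics; python3 - <<'E'
from rig import robot, vision, job
import cv2, numpy as np
o=robot.get_obs(); print({k:np.round(v,3).tolist() for k,v in o.items()})
for c in ("scene","top"):
    d=vision.camera(c); cv2.imwrite(f"pics/{c}0.png",d["frame"][:,:,::-1]); print(c,np.round(d["K"],1).tolist(),np.round(d["cam_to_world"],3).tolist())
for l in "pot1 pot2 pot3 bottle1 bottle2 bottle3 holder shelf clamp lever_grip jar dish brush_rack".split():
    print(l,[(np.round(r["point"]).tolist(),round(r["conf"],2)) for r in vision.look_for("top",l)][:4])
E
```

```text
pics
{'time': 0.0, 'q': [-1.335, 0.528, 1.434, -0.0, 1.181, -0.178], 'joint_velocities': [0.0, 0.001, -0.001, -0.0, -0.002, -0.002], 'joint_torque': [0.0, -44.004, -17.659, 0.063, 0.058, -0.0], 'position': [0.251, -0.572, 0.23], 'tool_rot': [0.979, 0.205, -0.0, -0.001], 'ft_force': [0.199, -0.82, -0.101], 'moment': [-0.021, 0.046, -0.022], 'grip_force': 0.0, 'grip_width': 0.087}
scene [[473.1, 0.0, 280.6], [0.0, 473.1, 205.6], [0.0, 0.0, 1.0]] [[0.436, 0.745, -0.505, 1.175], [0.9, -0.363, 0.242, -0.276], [-0.003, -0.56, -0.828, 1.129], [0.0, 0.0, 0.0, 1.0]]
top [[393.5, 0.0, 283.5], [0.0, 393.5, 214.5], [0.0, 0.0, 1.0]] [[0.02, -0.98, 0.197, 0.313], [-1.0, -0.016, 0.023, 0.042], [-0.019, -0.197, -0.98, 1.21], [0.0, 0.0, 0.0, 1.0]]
pot1 [([218.0, 226.0], 0.67), ([253.0, 340.0], 0.65), ([196.0, 304.0], 0.63), ([226.0, 335.0], 0.53)]
pot2 [([218.0, 226.0], 0.67), ([253.0, 340.0], 0.65), ([196.0, 304.0], 0.63), ([226.0, 335.0], 0.53)]
pot3 [([218.0, 226.0], 0.67), ([253.0, 340.0], 0.65), ([196.0, 304.0], 0.63), ([226.0, 335.0], 0.53)]
bottle1 [([195.0, 302.0], 0.57)]
bottle2 [([195.0, 302.0], 0.57)]
bottle3 [([195.0, 302.0], 0.57)]
holder [([219.0, 224.0], 0.53), ([218.0, 301.0], 0.52)]
shelf [([218.0, 226.0], 0.61)]
clamp [([234.0, 387.0], 0.82), ([218.0, 225.0], 0.17)]
lever_grip [([217.0, 229.0], 0.55), ([255.0, 382.0], 0.45)]
jar [([217.0, 302.0], 0.69), ([164.0, 379.0], 0.67)]
dish [([190.0, 426.0], 0.69), ([233.0, 387.0], 0.29)]
brush_rack [([258.0, 143.0], 0.88)]
```

View pics/scene0.png

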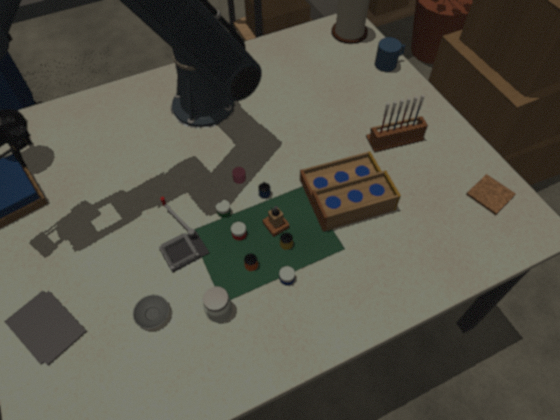

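```bash
python3 -c "
import cv2
i=cv2.imread('pics/top0.png'); cv2.imwrite('pics/top0c.png',cv2.resize(i[130:330,100:480],(798,420),interpolation=cv2.INTER_CUBIC))"
```

```text
(no output)
```

View pics/top0c.png

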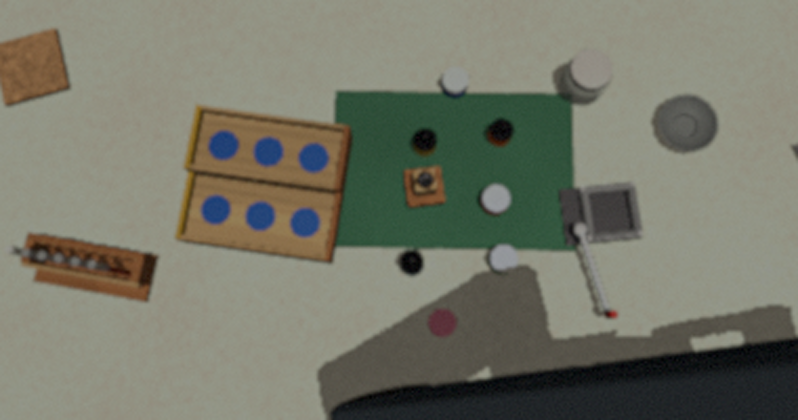

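The top view (crop ×2.1, offset 100,130) shows six blue marks at left with the yellow panel on the left. The white-lidded pots are at (455,80), (495,198) and (503,258), and the bottles at (424,140), (500,130) and (411,262). The holder is at (424,182), the clamp pocket at (610,212), the knob at (611,313), and the pink decoy at (442,322).

```bash
cat > h.py <<'E'
from rig import robot, vision, job
import cv2, numpy as np
def cam(c): return vision.camera(c)
def w2p(d,P):
    T=np.linalg.inv(d["cam_to_world"]); q=(T[:3,:3]@np.atleast_2d(P).T).T+T[:3,3]
    u=(d["K"]@q.T).T; return u[:,:2]/u[:,2:]
def p2w(d,uv,z):
    uv=np.atleast_2d(uv).astype(float); r=np.linalg.solve(d["K"],np.c_[uv,np.ones(len(uv))].T).T@d["cam_to_world"][:3,:3].T
    o=d["cam_to_world"][:3,3]; return (o+r*((z-o[2])/r[:,2])[:,None])
def blobs(m,a0,a1):
    n,_,s,c=cv2.connectedComponentsWithStats(m.astype(np.uint8))
    return [(c[i],s[i,4]) for i in range(1,n) if a0<=s[i,4]<=a1]
def hsv(d): return cv2.cvtColor(d["frame"],cv2.COLOR_RGB2HSV).astype(int)
E
cat > look.py <<'E'
from h import *
for c in ("top","scene"):
    d=cam(c); H=hsv(d); h,s,v=H[...,0],H[...,1],H[...,2]
    print(c,"marks")
    for p,a in blobs((h>105)&(h<130)&(s>140)&(v>50),20,400): print(np.round(p,1),a,"z30",np.round(p2w(d,p,.03)[0,:2],4),"z55",np.round(p2w(d,p,.055)[0,:2],4))
    print("black")
    for p,a in blobs((v<45),15,150): print(np.round(p,1),a,np.round(p2w(d,p,.045)[0,:2],4))
E
python3 look.py; python3 - <<'E'
from h import *
d=cam("top");t=d["frame"][:,:,::-1]; e=cam("scene");s=e["frame"][:,:,::-1]
r=lambda i,y,x,n,k:cv2.resize(i[y:y+n,x:x+n],(k,k),interpolation=cv2.INTER_CUBIC)
L=np.vstack([r(t,205,360,50,300),r(t,200,280,50,300)]);R=np.vstack([r(s,220,150,50,300),r(s,200,252,50,300)])
im=cv2.convertScaleAbs(np.hstack([L,R]),alpha=1.6); cv2.imwrite("pics/z.png",im)
E
```

```text
top marks
[206.1 198.7] 120 z30 [0.5958 0.3105] z55 [0.5899 0.3049]
[227.4 201.7] 117 z30 [0.5873 0.2438] z55 [0.5815 0.2395]
[248.8 204.8] 115 z30 [0.5787 0.1774] z55 [0.5731 0.1745]
[202.3 229.4] 110 z30 [0.4994 0.3163] z55 [0.4955 0.3105]
[223.5 232.5] 115 z30 [0.4912 0.2511] z55 [0.4875 0.2467]
[244.7 235.5] 114 z30 [0.4828 0.1861] z55 [0.4793 0.1831]
[523.1 393.2] 86 z30 [ 0.0552 -0.6044] z55 [ 0.0606 -0.5907]
black
[554.9 160.2] 100 [ 0.7297 -0.7585]
[337.6 191.7] 101 [ 0.6203 -0.0939]
[301.4 196.6] 99 [0.6033 0.016 ]
[372.  240.4] 20 [ 0.4727 -0.1946]
[  9.7 252.6] 44 [0.417  0.8894]
[ 20.7 253.2] 21 [0.4158 0.8557]
[295.4 254.4] 85 [0.4269 0.0319]
[ 54.4 254.8] 19 [0.4127 0.7526]
[  4.6 271.1] 21 [0.3618 0.8959]
[ 14.7 275.6] 21 [0.3493 0.8634]
[ 39.4 273.8] 18 [0.3558 0.79  ]
[ 48.1 275.8] 20 [0.3504 0.7631]
[ 36.9 292.4] 15 [0.3017 0.7898]
[  6.  294.4] 25 [0.2943 0.8809]
[ 16.7 294.7] 21 [0.2939 0.8489]
[ 29.2 295.1] 17 [0.2937 0.8115]
[ 42.1 321.5] 19 [0.2195 0.7626]
[ 10.8 319.6] 30 [0.2231 0.8551]
[ 31.6 324.3] 20 [0.2111 0.792 ]
[  3.4 326.6] 17 [0.2028 0.8737]
[ 16.9 
[... 597 characters left out ...]
7  79.2] 18 [0.3884 0.9565]
[521.4  85.1] 50 [0.4295 0.9749]
[439.9  85.5] 24 [0.3119 0.73  ]
[505.2  99.4] 40 [0.4589 0.8808]
[484.5 101.8] 21 [0.4381 0.8131]
[489.3  99.3] 15 [0.436  0.8343]
[495.  104.2] 22 [0.4617 0.8362]
[494.3 113.8] 34 [0.4949 0.8056]
[476.6 124.4] 34 [0.5069 0.7256]
[304.2 185.9] 17 [0.4827 0.1315]
[264.3 190.3] 137 [0.4466 0.0229]
[310.4 198.8] 49 [0.5299 0.1263]
[320.  217.4] 85 [0.5959 0.1208]
[275.2 212.1] 38 [0.5268 0.0188]
[225.8 214.3] 48 [ 0.4742 -0.1056]
[327.7 229.7] 26 [0.639  0.1208]
[244.9 235.8] 24 [ 0.5596 -0.0859]
[193.9 236.5] 50 [ 0.5023 -0.2081]
[175.9 243.1] 31 [ 0.5004 -0.2575]
[190.1 261.1] 64 [ 0.567  -0.2421]
[289.4 282.6] 19 [ 0.7319 -0.0399]
```

View pics/z.png

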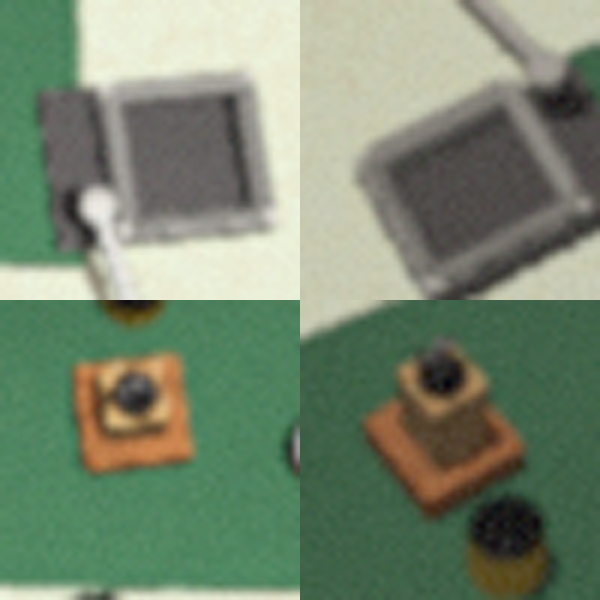

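The zoom shows the clamp rim corners, the dark pocket and lever pivot, and the holder's foot corners. I read the corner pixels off this and fit poses with both cameras.

```bash
python3 - <<'E'
from h import *
from scipy.optimize import least_squares
t=cam("top"); s=cam("scene")
def fit(half,z,obs,x0):
    def f(p):
        c,sn=np.cos(p[2]),np.sin(p[2]); r=[]
        for d,k,uv in obs:   # k: corner signs
            X=np.array([[p[0]+half*(c*a-sn*b),p[1]+half*(sn*a+c*b),z] for a,b in k]); r.append((w2p(d,X)-uv).ravel())
        return np.concatenate(r)
    o=least_squares(f,x0); return np.round(o.x,4),np.round(o.fun,1)
T=lambda l,ox,oy: np.array(l)/6+[ox,oy]
# corner signs: image top +x, image left +y in top cam
kt=[(1,1),(1,-1),(-1,-1),(-1,1)]
print("clamp",fit(.04,.027,[(t,kt,T([(105,80),(245,70),(272,228),(125,240)],360,205)),(s,[(-1,-1),(-1,1),(1,1),(1,-1)],T([(60,165),(210,85),(290,205),(135,295)],150,220))],[.48,-.24,0]))
print("holder",fit(.027,.02,[(t,kt,T([(75,67),(180,53),(193,158),(92,172)],280,200)),(s,[(-1,-1),(1,1),(1,-1)],T([(65,125),(225,145),(130,205)],252,200))],[.53,0,0]))
for c,d in (("top",t),("scene",s)):
    H=hsv(d); m=((H[...,0]<8)|(H[...,0]>172))&(H[...,1]>150)&(H[...,2]>90)
    print("red",[(np.round(p,1),a,np.round(p2w(d,p,.053)[0,:2],4)) for p,a in blobs(m,3,200)])
    for l,z in (("pot1",.02),("bottle1",.022)):
        for r in vision.outline_of(c,l):
            m=r["mask"]; ys,xs=np.nonzero(m); p=(xs.mean(),ys.mean())
            if r["conf"]>.3: print(c,l,round(r["conf"],2),np.round(p,1),len(xs),np.round(p2w(d,p,z)[0,:2],4),d["frame"][ys,xs].mean(0).round())
E
```

```text
clamp (array([ 0.5106, -0.2573,  0.125 ]), array([-1.3, -0.8,  1.4, -1.9,  1.3, -2.3, -0.6, -1.5, -1.7, -1.9,  0.3,
       -2.7,  0.6, -0.8, -1.1, -0.9]))
holder (array([0.5414, 0.0123, 0.1714]), array([-0.3, -0.2, -0.6, -0.5,  0.2, -1. , -0.4, -0.7, -1. , -0.8, -0.4,
       -0.4, -0.6, -0.5]))
red [(array([391. , 279.5]), np.int32(6), array([ 0.3587, -0.2449]))]
top pot1 0.75 [225.4 217. ] 5023 [0.541  0.2494] [109.  94.  77.]
top pot1 0.68 [315.9 168.5] 154 [ 0.7013 -0.0293] [127. 130. 126.]
top pot1 0.44 [339.1 253. ] 162 [ 0.436  -0.1001] [130. 133. 134.]
top pot1 0.42 [335.3 224.8] 163 [ 0.5221 -0.0891] [130. 132. 132.]
top bottle1 0.63 [301.9 197.3] 127 [0.6067 0.014 ] [24. 26. 17.]
top bottle1 0.63 [295.6 254.4] 99 [0.4294 0.0311] [23. 23. 22.]
top bottle1 0.45 [338.2 192.7] 128 [ 0.623  -0.0985] [26. 23. 17.]
red [(array([161.9, 197.9]), np.int32(8), array([ 0.351, -0.246]))]
scene pot1 0.69 [237.6 230.8] 204 [ 0.5222 -0.093 ] [100.  94.  84.]
scene pot1 0.49 [286.5 276.1] 245 [ 0.7022 -0.0329] [97. 99. 93.]
scene pot1 0.48 [222.8 208.4] 230 [ 0.436  -0.1019] [87. 90. 79.]
scene bottle1 0.74 [264.1 190.1] 167 [0.4304 0.0292] [28. 30. 32.]
scene bottle1 0.65 [250.7 261.7] 147 [ 0.625  -0.0994] [32. 22. 17.]
scene bottle1 0.58 [285.8 240.6] 210 [0.6083 0.0112] [33. 32. 20.]
```

```bash
python3 - <<'E'
from h import *
from scipy.optimize import least_squares
t=cam("top"); s=cam("scene")
T=lambda l,ox,oy: (np.array(l)+.5)/6-.5+[ox,oy]
kt=[(1,1),(1,-1),(-1,-1),(-1,1)]; ks=[(-1,-1),(-1,1),(1,1),(1,-1)]
ot=T([(105,80),(245,70),(272,228),(125,240)],360,205); os_=T([(60,165),(210,85),(290,205),(135,295)],150,220)
def f(p,use):
    c,sn=np.cos(p[2]),np.sin(p[2]); r=[]
    for d,k,uv in use:
        X=np.array([[p[0]+p[4]*(c*a-sn*b),p[1]+p[4]*(sn*a+c*b),p[3]] for a,b in k]); r.append((w2p(d,X)-uv).ravel())
    return np.concatenate(r+[[(p[3]-.027)*100,(p[4]-.04)*300]])
for u in ([(t,kt,ot)],[(s,ks,os_)],[(t,kt,ot),(s,ks,os_)]):
    o=least_squares(f,[.5,-.25,.1,.027,.04],args=(u,)); print(o.x.round(4),o.fun.round(1))
pv=[p2w(d,T([p],*o_),.04)[0,:2] for d,p,o_ in((t,(97,200),(360,205)),(s,(247,68),(150,220)))]; print("pivot",pv)
for a in (.1,.125,.15):
    R=np.array([[np.cos(a),-np.sin(a)],[np.sin(a),np.cos(a)]]); print(a,np.mean(pv,0)-R@[-.024,.052])
# overlay check of marked inner pocket floor: dark pixel centroid inside
for d,p in((t,(391,231)),(s,(179,251))):
    v=hsv(d)[...,2]; print(v[p[1]-12:p[1]+13:2,p[0]-12:p[0]+13:2].tolist())
E
```

```text
[ 0.507  -0.2555  0.1065  0.0266  0.0387] [-0.8  1.   1.1  0.4  0.4 -0.8 -0.7 -0.5 -0.  -0.4]
[ 0.5137 -0.2583  0.1411  0.0263  0.0378] [-0.3  0.2  0.1 -0.2  0.1  0.3  0.1 -0.2 -0.1 -0.7]
[ 0.5086 -0.258   0.125   0.0181  0.0384] [-0.7  1.3  0.8  0.3  0.5 -1.3 -0.2 -0.6 -0.2 -0.2  0.5 -0.4  0.2  0.5
 -0.2 -0.2 -0.9 -0.5]
pivot [array([ 0.4809346 , -0.20698141]), array([ 0.47908041, -0.20949981])]
0.1 [ 0.50907894 -0.25758482]
0.125 [ 0.51030334 -0.25684269]
0.15 [ 0.5115088  -0.25607019]
[[117, 111, 109, 105, 107, 106, 103, 103, 102, 100, 98, 102, 142], [103, 94, 88, 82, 76, 75, 69, 67, 66, 45, 64, 93, 134], [96, 60, 60, 60, 64, 64, 61, 64, 65, 54, 59, 94, 128], [101, 67, 63, 66, 64, 63, 62, 60, 62, 57, 54, 91, 122], [99, 74, 62, 64, 64, 62, 64, 65, 60, 57, 42, 87, 114], [99, 78, 63, 63, 66, 66, 63, 62, 65, 61, 43, 86, 104], [96, 83, 62, 60, 67, 64, 65, 62, 62, 66, 44, 77, 100], [92, 88, 64, 67, 66, 63, 64, 67, 64, 64, 51, 69, 95], [86, 98, 65, 69, 65, 68, 65, 67, 63, 67, 53, 59, 92], [97, 98, 70, 65, 65, 67, 67, 65, 65, 65, 55, 52, 88], [114, 98, 74, 65, 68, 70, 65, 69, 71, 73, 69, 73, 94], [99, 105, 81, 84, 88, 88, 87, 93, 95, 94, 102, 102, 108], [119, 127, 95, 99, 97, 111, 106, 98, 99, 90, 95, 107, 106]]
[[128, 118, 98, 85, 84, 73, 57, 47, 40, 70, 89, 71, 38], [100, 83, 83, 77, 60, 48, 42, 42, 45, 56, 81, 87, 62], [81, 78, 66, 50, 41, 41, 47, 48, 50, 50, 64, 88, 75], [63, 50, 45, 44, 46, 51, 49, 51, 49, 51, 52, 78, 86], [45, 41, 45, 49, 49, 50, 48, 53, 51, 50, 50, 59, 84], [42, 47, 48, 53, 51, 49, 50, 49, 48, 50, 48, 44, 71], [47, 49, 49, 49, 49, 49, 52, 49, 48, 47, 49, 47, 54], [53, 50, 50, 50, 49, 48, 51, 47, 47, 51, 49, 49, 55], [65, 51, 48, 50, 51, 49, 50, 46, 49, 48, 55, 67, 77], [74, 58, 47, 49, 49, 47, 49, 47, 49, 63, 74, 78, 71], [80, 66, 47, 47, 48, 47, 50, 60, 74, 74, 67, 59, 50], [79, 76, 55, 43, 49, 59, 73, 77, 69, 58, 47, 40, 40], [89, 83, 70, 61, 73, 77, 70, 55, 53, 44, 39, 53, 106]]
```

```bash
cat > plan.py <<'E'
from h import *
def plan(calls, start=None):
    """calls: list of calls, each a list of (x,y,z_grasp,psi or None); prints rows relative to each call's start"""
    o=robot.get_obs(); q=o["tool_rot"]; p=np.array(o["position"]); psi=2*np.arctan2(q[1],q[0])
    if start: p=np.array(start[:3])-[0,0,.011]; psi=start[3]
    for i,c in enumerate(calls):
        p0,a0=p.copy(),psi; ax=np.array([np.cos(a0),np.sin(a0)]); ay=np.array([np.sin(a0),-np.cos(a0)])
        for x,y,z,a in c:
            n=np.array([x,y,z-.011]); a=psi if a is None else a
            d=n-p0; turn=((a0-a+np.pi/2)%np.pi)-np.pi/2 if abs(a-a0)>1e-6 else 0
            row=[d[:2]@ax/.3,d[:2]@ay/.3,-d[2]/.3,turn/(2*np.pi)]
            k=max(np.linalg.norm(n-p)/.0417,abs(a0-turn-psi)/.125)
            print(i,"[%.3f,%.3f,%.3f,%.4f]"%tuple(row),"rows %.1f"%k)
            p=n; psi=a0-turn
E
python3 - <<'E'
from plan import *
hx,hy,hp=.5415,.0125,.171
plan([[(.36,-.37,.20,None)],[(.46,-.17,.20,None)],[(hx,hy,.20,hp)],[(hx,hy,.13,None),(hx,hy,.055,None)],
 [(hx,hy,.15,None)],[(.51,-.257,.15,.12)],[(.51,-.257,.09,None),(.51,-.257,.061,None)]])
E
```

```text
0 [0.603,-0.471,0.138,0.0000] rows 5.6
1 [0.573,-0.476,-0.000,0.0000] rows 5.4
2 [0.493,-0.448,-0.000,0.0386] rows 4.8
3 [0.000,0.000,0.233,0.0000] rows 1.7
3 [0.000,0.000,0.483,0.0000] rows 1.8
4 [0.000,0.000,-0.317,0.0000] rows 2.3
5 [-0.256,0.867,-0.000,0.0081] rows 6.5
6 [0.000,0.000,0.200,0.0000] rows 1.4
6 [0.000,0.000,0.297,0.0000] rows 0.7
```

```bash
python3 -m handwheel '[[0.603,-0.471,0.138,0],[0.603,-0.471,0.138,0],[0.603,-0.471,0.138,0],[0.603,-0.471,0.138,0],[0.603,-0.471,0.138,0],[0.603,-0.471,0.138,0],[0.603,-0.471,0.138,0]]' 69 && python3 -m handwheel '[[0.573,-0.476,0,0],[0.573,-0.476,0,0],[0.573,-0.476,0,0],[0.573,-0.476,0,0],[0.573,-0.476,0,0],[0.573,-0.476,0,0],[0.573,-0.476,0,0]]' && python3 -m handwheel '[[0.493,-0.448,0,0.0386],[0.493,-0.448,0,0.0386],[0.493,-0.448,0,0.0386],[0.493,-0.448,0,0.0386],[0.493,-0.448,0,0.0386],[0.493,-0.448,0,0.0386],[0.493,-0.448,0,0.0386],[0.493,-0.448,0,0.0386],[0.493,-0.448,0,0.0386]]'
python3 - <<'E'
from plan import *
hx,hy,hp=.5415,.0125,.171
plan([[(hx,hy,.055,hp)]])
d=cam("scene"); cv2.imwrite("pics/a.png",cv2.resize(d["frame"][120:320,130:430,::-1],(750,500)))
E
```

```text
time: 1.93
position: [0.3608, -0.3639, 0.1881]
tool_rot: [0.978, 0.208, -0.0, -0.003]
ft_force: [-0.4, -0.5, 0.2]
grip_width: 0.0607
grip_force: 0.0
time: 2.52
position: [0.4614, -0.1678, 0.1895]
tool_rot: [0.978, 0.208, 0.0, 0.0]
ft_force: [0.7, -0.3, 0.7]
grip_width: 0.0603
grip_force: 0.0
time: 3.27
position: [0.5412, 0.0103, 0.1891]
tool_rot: [0.996, 0.084, -0.0, 0.0]
ft_force: [-0.4, -1.0, -0.6]
grip_width: 0.0602
grip_force: 0.0
0 [0.002,-0.007,0.484,-0.0003] rows 3.5
```

View pics/a.png

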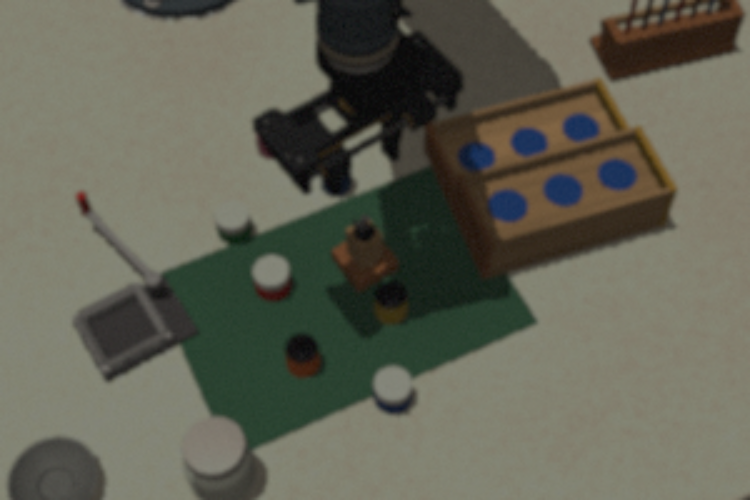

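The gripper is over the holder at crop (365,245), with its long body along the closing axis, and every paint is where it was. I'll descend, grip, lift and carry the holder to above the pocket.

```bash
python3 -m handwheel '[[0.002,-0.007,0.12,0],[0.002,-0.007,0.24,0],[0.002,-0.007,0.36,0],[0.002,-0.007,0.44,0],[0.002,-0.007,0.484,0],[0.002,-0.007,0.484,0],[0.002,-0.007,0.484,0]]' && python3 -m handwheel '[[0,0,0,0],[0,0,0,0],[0,0,0,0],[0,0,0,0],[0,0,0,0],[0,0,0,0],[0,0,0,0],[0,0,0,0],[0,0,-0.05,0],[0,0,-0.12,0],[0,0,-0.2,0],[0,0,-0.317,0],[0,0,-0.317,0],[0,0,-0.317,0]]' 0 20 
python3 - <<'E'
from plan import *
plan([[(.51,-.257,.15,.12)],[(.51,-.257,.061,None)]])
E
```

```text
time: 3.9
position: [0.5413, 0.013, 0.0435]
tool_rot: [0.996, 0.084, -0.001, -0.0]
ft_force: [-0.2, -0.4, 0.6]
grip_width: 0.0602
grip_force: 0.0
time: 5.07
position: [0.5428, 0.0144, 0.1405]
tool_rot: [0.996, 0.086, 0.002, 0.0]
ft_force: [-0.6, 0.7, -2.1]
grip_width: 0.03
grip_force: 19.9
0 [-0.262,0.873,0.005,0.0082] rows 6.6
1 [0.000,0.000,0.297,0.0000] rows 2.1
```

```bash
python3 -m handwheel '[[-0.03,0.1,0,0.001],[-0.06,0.2,0,0.002],[-0.096,0.32,0,0.003],[-0.132,0.44,0,0.004],[-0.168,0.56,0,0.005],[-0.204,0.68,0,0.006],[-0.234,0.78,0,0.007],[-0.262,0.873,0,0.0082],[-0.262,0.873,0,0.0082],[-0.262,0.873,0,0.0082],[-0.262,0.873,0,0.0082]]'
python3 - <<'E'
from plan import *
plan([[(.51,-.257,.061,.12)]])
d=cam("scene"); e=cam("top"); cv2.imwrite("pics/b.png",cv2.convertScaleAbs(np.hstack([cv2.resize(d["frame"][180:300,120:240,::-1],(400,400)),cv2.resize(e["frame"][170:290,330:450,::-1],(400,400))]),alpha=1.6))
E
```

```text
time: 5.98
position: [0.5075, -0.2558, 0.1373]
tool_rot: [0.998, 0.06, -0.002, -0.002]
ft_force: [0.1, 0.8, -1.0]
grip_width: 0.0297
grip_force: 19.9
0 [0.008,0.005,0.291,-0.0001] rows 2.1
```

View pics/b.png

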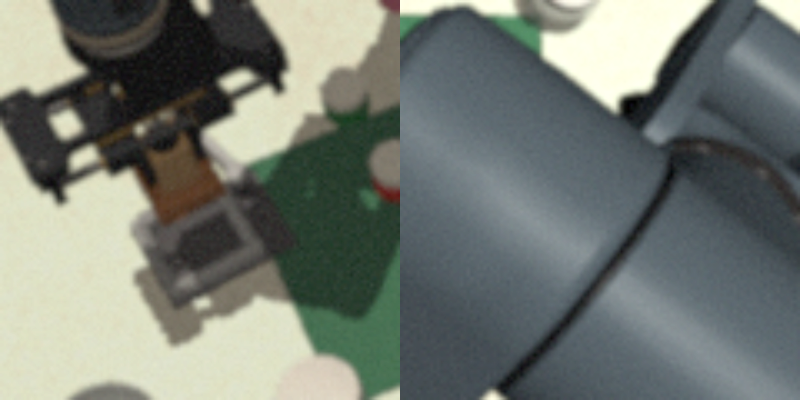

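The holder hangs above the pocket, at crop (190,190) over the pocket at (205,245), with the foot parallel to it. I'll lower it.

```bash
python3 -m handwheel '[[0.008,0.005,0.05,0],[0.008,0.005,0.1,0],[0.008,0.005,0.14,0],[0.008,0.005,0.17,0],[0.008,0.005,0.2,0],[0.008,0.005,0.22,0],[0.008,0.005,0.24,0],[0.008,0.005,0.255,0],[0.008,0.005,0.255,0]]' && python3 -m handwheel '[[0,0,0.012,0],[0,0,0.024,0],[0,0,0.034,0],[0,0,0.038,0],[0,0,0.038,0],[0,0,0.038,0]]'
```

```text
time: 6.83
position: [0.5112, -0.2579, 0.0618]
tool_rot: [0.998, 0.06, -0.0, -0.0]
ft_force: [-0.4, 0.8, -1.1]
grip_width: 0.0296
grip_force: 19.9
time: 7.33
position: [0.5115, -0.2582, 0.0512]
tool_rot: [0.998, 0.06, 0.0, -0.0]
ft_force: [0.1, -0.5, -2.0]
grip_width: 0.0298
grip_force: 19.9
```

```bash
python3 -m handwheel '[[0,0,0.005,0],[0,0,0.005,0],[0,0,0.005,0]]' && python3 -m handwheel '[[0,0,0,0],[0,0,0,0],[0,0,0,0],[0,0,0,0],[0,0,-0.1,0],[0,0,-0.2,0],[0,0,-0.3,0],[0,0,-0.4,0],[0,0,-0.4,0],[0,0,-0.4,0]]' 69
python3 - <<'E'
from plan import *
kx,ky=.355,-.2455
# closing direction perpendicular-ish: keep psi
plan([[(kx,ky,.18,.12)],[(kx,ky,.060,None)]])
d=cam("scene"); cv2.imwrite("pics/c.png",cv2.convertScaleAbs(cv2.resize(d["frame"][180:280,130:230,::-1],(500,500)),alpha=1.6))
E
```

```text
time: 7.58
position: [0.5117, -0.2584, 0.0506]
tool_rot: [0.998, 0.06, 0.0, 0.0]
ft_force: [-0.6, 0.8, 5.4]
grip_width: 0.0302
grip_force: 19.9
time: 8.42
position: [0.5125, -0.259, 0.1715]
tool_rot: [0.998, 0.06, 0.002, 0.002]
ft_force: [-0.3, 0.2, 0.0]
grip_width: 0.06
grip_force: 0.0
0 [-0.516,-0.107,0.008,-0.0000] rows 3.8
1 [0.000,0.000,0.400,0.0000] rows 2.9
```

View pics/c.png

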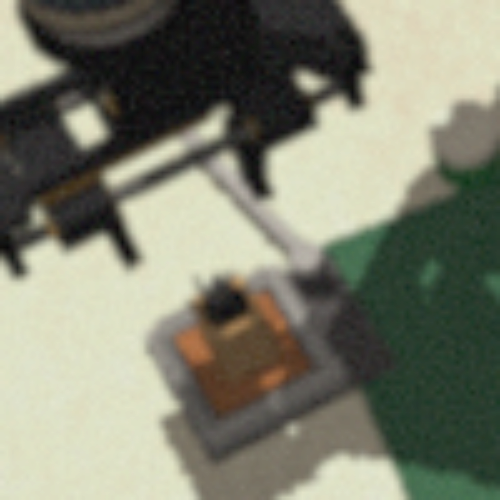

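The foot sits in the pocket, and contact came at the floor height. Next is the lever: grip the knob and plan the arc about the pivot.

```bash
python3 -m handwheel '[[-0.13,-0.03,0.008,0],[-0.26,-0.055,0.008,0],[-0.39,-0.085,0.008,0],[-0.503,-0.11,0.008,0],[-0.503,-0.11,0.008,0],[-0.503,-0.11,0.12,0],[-0.503,-0.11,0.24,0],[-0.503,-0.11,0.34,0],[-0.503,-0.11,0.408,0],[-0.503,-0.11,0.408,0],[-0.503,-0.11,0.408,0]]' && python3 -m handwheel '[[0,0,0,0],[0,0,0,0],[0,0,0,0],[0,0,0,0],[0,0,0,0],[0,0,0,0],[0,0,0,0],[0,0,0,0],[0,0,0,0],[0,0,0,0]]' 0 12
python3 - <<'E'
from plan import *
o=robot.get_obs(); k=np.array(o["position"][:2]); pv=np.array([.480,-.208]); r=k-pv; print(k,np.linalg.norm(r))
f0=np.arctan2(-r[0],-r[1]); print(f0)
plan([[(*(pv+.125*np.array([-np.sin(f),-np.cos(f)])),.060,None) for f in np.linspace(f0,-.15,12)]])
E
```

```text
time: 9.38
position: [0.3568, -0.2423, 0.0456]
tool_rot: [0.998, 0.06, -0.002, -0.002]
ft_force: [0.3, 0.2, 0.9]
grip_width: 0.0601
grip_force: 0.0
time: 10.22
position: [0.3578, -0.2437, 0.0474]
tool_rot: [0.998, 0.06, 0.0, 0.0]
ft_force: [-0.6, -1.2, 2.1]
grip_width: 0.0114
grip_force: 12.0
[ 0.35780672 -0.24370056] 0.12730171988642247
1.2865432934974366
0 [0.008,-0.001,-0.005,0.0000] rows 0.1
0 [0.020,0.052,-0.005,0.0000] rows 0.4
0 [0.039,0.103,-0.005,0.0000] rows 0.4
0 [0.065,0.151,-0.005,0.0000] rows 0.4
0 [0.096,0.195,-0.005,0.0000] rows 0.4
0 [0.134,0.234,-0.005,0.0000] rows 0.4
0 [0.176,0.269,-0.005,0.0000] rows 0.4
0 [0.222,0.298,-0.005,0.0000] rows 0.4
0 [0.271,0.320,-0.005,0.0000] rows 0.4
0 [0.323,0.336,-0.005,0.0000] rows 0.4
0 [0.377,0.345,-0.005,0.0000] rows 0.4
0 [0.431,0.347,-0.005,0.0000] rows 0.4
```

Knob gripped (11.4 mm wide). I'll swing it shut.

```bash
python3 -m handwheel '[[0.02,0.052,0,0],[0.039,0.103,0,0],[0.065,0.151,0,0],[0.096,0.195,0,0],[0.134,0.234,0,0],[0.176,0.269,0,0],[0.222,0.298,0,0],[0.271,0.32,0,0],[0.323,0.336,0,0],[0.35,0.341,0,0],[0.377,0.345,0,0],[0.4,0.346,0,0],[0.42,0.347,0,0],[0.435,0.347,0,0],[0.435,0.347,0,0]]'
```

```text
time: 11.47
position: [0.4992, -0.3325, 0.0474]
tool_rot: [0.998, 0.061, -0.001, 0.001]
ft_force: [-4.8, -6.8, 1.7]
grip_width: 0.0114
grip_force: 12.0
```

```bash
python3 -m handwheel '[[0.006,0.004,0,0],[0.012,0.008,0,0],[0.018,0.01,0,0],[0.018,0.01,0,0],[0.018,0.01,0,0]]'
python3 - <<'E'
from plan import *
d=cam("scene"); cv2.imwrite("pics/d.png",cv2.convertScaleAbs(cv2.resize(d["frame"][190:290,120:220,::-1],(500,500)),alpha=1.6))
E
```

```text
time: 11.88
position: [0.4997, -0.3324, 0.047]
tool_rot: [0.998, 0.061, -0.006, -0.002]
ft_force: [-14.8, -3.9, 7.9]
grip_width: 0.0116
grip_force: 12.0
```

View pics/d.png

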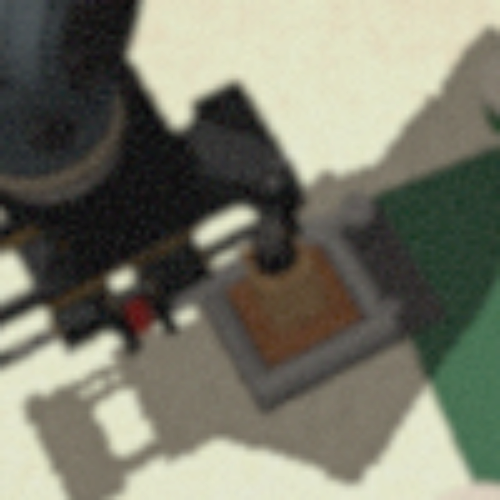

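The lever is at its stop: 15 N pushed it no further, and the red knob sits at crop (140,315), clear of the stem. I'll release it, lift, and look at the paints again.

```bash
python3 -m handwheel '[[0,0,0,0],[0,0,0,0],[0,0,0,0],[0,0,-0.1,0],[0,0,-0.2,0],[0,0,-0.3,0],[0,0,-0.4,0],[0,0,-0.5,0],[0,0,-0.5,0],[0,0,-0.5,0]]' 40
cat > find.py <<'E'
from plan import *
from h import *
def find():
    for c in ("top","scene"):
        d=cam(c)
        for l,z in (("pot1",.02),("bottle1",.022)):
            for r in vision.outline_of(c,l):
                ys,xs=np.nonzero(r["mask"]); p=(xs.mean(),ys.mean())
                if len(xs)<600 and r["conf"]>.25: print(c,l,round(r["conf"],2),len(xs),np.round(p2w(d,p,z)[0,:2],4))
E
python3 - <<'E'
from find import *
print(robot.get_obs()["q"])
find()
S=-.913
plan([[(.5222,-.091,.15,S)],[(.5222,-.091,.022,None)],[(.5222,-.091,.13,None)],[(.5055,.10,.13,None)],[(.4987,.3158,.13,None)],[(.4987,.3158,.053,None)]])
d=cam("scene"); cv2.imwrite("pics/e.png",cv2.convertScaleAbs(cv2.resize(d["frame"][190:290,120:220,::-1],(500,500)),alpha=1.6))
E
```

```text
time: 12.77
position: [0.5067, -0.3336, 0.1991]
tool_rot: [0.998, 0.06, 0.002, 0.001]
ft_force: [-0.1, 0.1, -0.1]
grip_width: 0.0348
grip_force: 0.0
[-7.66649730e-01  5.37458256e-01  1.51549216e+00  9.72740197e-04
  1.08453992e+00  6.83526648e-01]
top pot1 0.57 168 [ 0.6997 -0.0282]
top bottle1 0.67 116 [0.4289 0.0312]
top bottle1 0.54 121 [ 0.6226 -0.0965]
scene pot1 0.72 185 [ 0.4759 -0.2828]
scene pot1 0.66 206 [ 0.5218 -0.0912]
scene pot1 0.61 255 [ 0.702 -0.033]
scene pot1 0.47 214 [ 0.4355 -0.1018]
scene bottle1 0.76 211 [0.6089 0.0117]
scene bottle1 0.62 169 [ 0.6244 -0.1002]
scene bottle1 0.47 173 [0.4318 0.0285]
0 [0.154,-0.793,0.188,0.1644] rows 8.3
1 [0.000,0.000,0.427,0.0000] rows 3.1
2 [0.000,0.000,-0.360,0.0000] rows 2.6
3 [-0.538,-0.345,-0.000,0.0000] rows 4.6
4 [-0.583,-0.422,-0.000,0.0000] rows 5.2
5 [0.000,0.000,0.257,0.0000] rows 1.8
```

View pics/e.png

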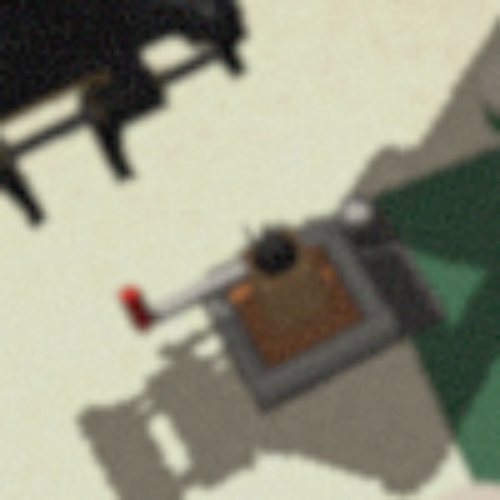

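Lever bar fully shut beside the stem, with the knob at crop (135,305). Joint 6's range needs the other half turn (psi = 2.229). First pot next: pot1 to front1.

```bash
sed -i 's|turn=.*if abs.*|turn=((a0-a+np.pi)%(2*np.pi))-np.pi|' plan.py; python3 - <<'E'
from find import *
S=2.229
plan([[(.5222,-.0915,.15,S)],[(.5222,-.0915,.022,None)],[(.5222,-.0915,.13,None)],[(.5055,.10,.13,None)],[(.4987,.3158,.13,None)],[(.4987,.3158,.053,None)]])
E
```

```text
0 [0.153,-0.792,0.189,-0.3357] rows 16.9
1 [0.000,0.000,0.427,0.0000] rows 3.1
2 [0.000,0.000,-0.360,0.0000] rows 2.6
3 [0.539,0.346,-0.000,0.0000] rows 4.6
4 [0.583,0.422,-0.000,0.0000] rows 5.2
5 [0.000,0.000,0.257,0.0000] rows 1.8
```

```bash
python3 -m handwheel '[[0.153,-0.792,0.189,-0.3357],[0.153,-0.792,0.189,-0.3357],[0.153,-0.792,0.189,-0.3357],[0.153,-0.792,0.189,-0.3357],[0.153,-0.792,0.189,-0.3357],[0.153,-0.792,0.189,-0.3357],[0.153,-0.792,0.189,-0.3357],[0.153,-0.792,0.189,-0.3357],[0.153,-0.792,0.189,-0.3357],[0.153,-0.792,0.189,-0.3357],[0.153,-0.792,0.189,-0.3357],[0.153,-0.792,0.189,-0.3357],[0.153,-0.792,0.189,-0.3357],[0.153,-0.792,0.189,-0.3357],[0.153,-0.792,0.189,-0.3357],[0.153,-0.792,0.189,-0.3357],[0.153,-0.792,0.189,-0.3357],[0.153,-0.792,0.189,-0.3357],[0.153,-0.792,0.189,-0.3357],[0.153,-0.792,0.189,-0.3357]]' 75 && python3 -c "
from find import *
S=2.229
find()
plan([[(.5222,-.0915,.022,S)]])"
```

```text
time: 14.78
position: [0.5225, -0.0921, 0.1402]
tool_rot: [0.442, 0.897, 0.0, -0.0]
ft_force: [-0.6, -0.9, 0.3]
grip_width: 0.0652
grip_force: 0.0
top pot1 0.6 424 [ 0.4965 -0.2812]
top pot1 0.42 152 [ 0.7005 -0.0302]
top bottle1 0.68 380 [ 0.4954 -0.2743]
top bottle1 0.56 122 [0.6067 0.0141]
scene pot1 0.64 205 [ 0.7007 -0.0319]
scene pot1 0.6 245 [ 0.5234 -0.0921]
scene pot1 0.55 186 [ 0.4406 -0.1024]
scene bottle1 0.72 190 [ 0.6253 -0.0989]
scene bottle1 0.54 205 [0.6082 0.0117]
0 [0.003,0.000,0.432,-0.0001] rows 3.1
```

```bash
python3 -m handwheel '[[0,0,0.12,0],[0,0,0.24,0],[0,0,0.34,0],[0,0,0.4,0],[0,0,0.43,0],[0,0,0.43,0],[0,0,0.43,0]]' && python3 -m handwheel '[[0,0,0,0],[0,0,0,0],[0,0,0,0],[0,0,0,0],[0,0,0,0],[0,0,0,0],[0,0,-0.06,0],[0,0,-0.16,0],[0,0,-0.26,0],[0,0,-0.36,0],[0,0,-0.36,0]]' 0 15 && python3 -m handwheel '[[0.1,0.07,0,0],[0.2,0.13,0,0],[0.3,0.2,0,0],[0.42,0.27,0,0],[0.539,0.346,0,0],[0.539,0.346,0,0],[0.539,0.346,0,0]]' && python3 -c "
from find import *
plan([[(.4987,.3158,.13,2.229),(.4987,.3158,.053,2.229)],[(.4987,.3158,.15,2.229)],[(.436,-.101,.15,2.229),(.436,-.101,.022,2.229)]])"
```

```text
time: 15.67
position: [0.523, -0.0923, 0.0117]
tool_rot: [0.441, 0.898, 0.0, 0.0]
ft_force: [0.5, 0.6, 0.3]
grip_width: 0.0652
grip_force: 0.0
time: 16.58
position: [0.5258, -0.0933, 0.1245]
tool_rot: [0.441, 0.898, 0.0, 0.005]
ft_force: [0.5, -1.1, 0.4]
grip_width: 0.0397
grip_force: 15.0
time: 17.17
position: [0.5047, 0.1015, 0.1191]
tool_rot: [0.438, 0.899, -0.0, -0.001]
ft_force: [0.2, -0.6, -0.5]
grip_width: 0.0398
grip_force: 15.0
0 [0.575,0.424,0.000,0.0008] rows 5.1
0 [0.575,0.424,0.257,0.0008] rows 1.8
1 [0.000,0.000,-0.323,0.0000] rows 2.3
2 [-0.971,-1.015,-0.000,0.0000] rows 10.1
2 [-0.971,-1.015,0.427,0.0000] rows 3.1
```

```bash
python3 -m handwheel '[[0.12,0.085,0,0],[0.24,0.17,0,0],[0.36,0.26,0,0],[0.48,0.35,0,0],[0.575,0.424,0,0],[0.575,0.424,0,0],[0.575,0.424,0.08,0],[0.575,0.424,0.16,0],[0.575,0.424,0.22,0],[0.575,0.424,0.25,0],[0.575,0.424,0.25,0],[0.575,0.424,0.25,0]]' && python3 -c "
from find import *
plan([[(.4987,.3158,.0525,2.229)]])"
```

```text
time: 18.17
position: [0.5016, 0.3123, 0.0442]
tool_rot: [0.441, 0.897, -0.0, -0.0]
ft_force: [-0.6, 0.1, -0.8]
grip_width: 0.0396
grip_force: 15.0
0 [0.015,-0.000,0.009,-0.0003] rows 0.1
```

```bash
python3 -m handwheel '[[0.015,0,0,0],[0.015,0,0.007,0],[0.015,0,0.007,0],[0.015,0,0.007,0]]' && python3 -m handwheel '[[0,0,0,0],[0,0,0,0],[0,0,0,0],[0,0,0,0],[0,0,-0.1,0],[0,0,-0.2,0],[0,0,-0.3,0],[0,0,-0.42,0],[0,0,-0.42,0],[0,0,-0.42,0]]' 59 && python3 -m handwheel '[[-0.5,-0.5,0,0],[-0.5,-0.5,0,0],[-0.5,-0.5,0,0],[-0.5,-0.5,0,0],[-0.5,-0.5,0,0],[-0.5,-0.5,0,0],[-0.5,-0.5,0,0],[-0.5,-0.5,0,0]]' 75 && python3 -c "
from find import *
find()
plan([[(.436,-.101,.13,2.229),(.436,-.101,.022,2.229)]])"
```

```text
time: 18.5
position: [0.4983, 0.3172, 0.043]
tool_rot: [0.44, 0.898, 0.0, 0.0]
ft_force: [-0.0, 0.4, -0.0]
grip_width: 0.0398
grip_force: 15.0
time: 19.33
position: [0.4997, 0.3177, 0.171]
tool_rot: [0.441, 0.898, 0.002, 0.002]
ft_force: [-0.0, -0.6, -1.1]
grip_width: 0.0512
grip_force: 0.0
time: 20.0
position: [0.4709, 0.1067, 0.1676]
tool_rot: [0.441, 0.897, -0.0, -0.001]
ft_force: [-0.2, 0.3, 0.6]
grip_width: 0.0655
grip_force: 0.0
top pot1 0.7 156 [ 0.7004 -0.0298]
top pot1 0.64 164 [0.5025 0.3258]
top pot1 0.58 141 [ 0.4355 -0.1001]
top bottle1 0.69 133 [0.6065 0.0136]
top bottle1 0.66 136 [ 0.6238 -0.0971]
top bottle1 0.46 63 [0.4243 0.0267]
top bottle1 0.4 166 [ 0.4359 -0.0998]
scene pot1 0.81 243 [ 0.7014 -0.032 ]
scene pot1 0.78 197 [0.4781 0.3345]
scene pot1 0.76 203 [ 0.4362 -0.1015]
scene pot1 0.67 201 [ 0.3453 -0.015 ]
scene bottle1 0.69 157 [0.6072 0.013 ]
scene bottle1 0.53 205 [ 0.6224 -0.1004]
0 [-0.478,-0.520,0.164,0.0004] rows 5.2
0 [-0.478,-0.520,0.524,0.0004] rows 2.6
```

```bash
python3 -m handwheel '[[-0.1,-0.11,0,0],[-0.2,-0.22,0,0],[-0.3,-0.33,0,0],[-0.4,-0.43,0.05,0],[-0.478,-0.52,0.164,0],[-0.478,-0.52,0.164,0],[-0.478,-0.52,0.28,0],[-0.478,-0.52,0.4,0],[-0.478,-0.52,0.48,0],[-0.478,-0.52,0.524,0],[-0.478,-0.52,0.524,0],[-0.478,-0.52,0.524,0]]' && python3 -c "
from find import *
plan([[(.436,-.101,.022,2.229)],[(.436,-.101,.13,2.229)],[(.463,.075,.13,2.229)],[(.49,.2507,.13,2.229),(.49,.2507,.0525,2.229)]])"
```

```text
time: 21.3
position: [0.4358, -0.1017, 0.0105]
tool_rot: [0.44, 0.898, 0.0, -0.001]
ft_force: [-0.2, -0.1, 0.1]
grip_width: 0.0652
grip_force: 0.0
0 [0.001,0.002,-0.002,0.0002] rows 0.0
1 [0.000,0.000,-0.360,0.0000] rows 2.6
2 [0.409,0.430,-0.000,0.0000] rows 4.3
3 [0.408,0.429,-0.000,0.0000] rows 4.3
3 [0.408,0.429,0.258,0.0000] rows 1.9
```

```bash
python3 -m handwheel '[[0,0,0,0],[0,0,0,0],[0,0,0,0],[0,0,0,0],[0,0,0,0],[0,0,0,0],[0,0,-0.06,0],[0,0,-0.16,0],[0,0,-0.26,0],[0,0,-0.36,0],[0,0,-0.36,0]]' 0 15 && python3 -m handwheel '[[0.1,0.105,0,0],[0.2,0.21,0,0],[0.3,0.315,0,0],[0.409,0.43,0,0],[0.5,0.53,0,0],[0.6,0.64,0,0],[0.72,0.76,0,0],[0.817,0.859,0,0],[0.817,0.859,0,0],[0.817,0.859,0.1,0],[0.817,0.859,0.2,0],[0.817,0.859,0.24,0],[0.817,0.859,0.24,0],[0.817,0.859,0.24,0],[0.817,0.859,0.24,0]]' && python3 -c "
from find import *
plan([[(.49,.2507,.0525,2.229)]])"
```

```text
time: 22.22
position: [0.4381, -0.1034, 0.1235]
tool_rot: [0.44, 0.898, -0.0, 0.005]
ft_force: [-0.3, -1.8, -0.6]
grip_width: 0.0397
grip_force: 15.0
time: 23.47
position: [0.4899, 0.2492, 0.0476]
tool_rot: [0.441, 0.898, 0.0, 0.0]
ft_force: [-0.2, 0.0, -0.3]
grip_width: 0.0396
grip_force: 15.0
0 [0.004,0.003,0.020,-0.0000] rows 0.1
```

Release here, then go on to pot2.

```bash
python3 -m handwheel '[[0.004,0.003,0.01,0],[0.004,0.003,0.018,0],[0.004,0.003,0.018,0],[0.004,0.003,0.018,0]]' && python3 -m handwheel '[[0,0,0,0],[0,0,0,0],[0,0,0,0],[0,0,0,0],[0,0,-0.1,0],[0,0,-0.2,0],[0,0,-0.3,0],[0,0,-0.42,0],[0,0,-0.42,0],[0,0,-0.42,0],[0,0,-0.42,0]]' 59 && python3 -c "
from find import *
plan([[(.59,.11,.16,2.229)],[(.701,-.031,.16,2.229),(.701,-.031,.022,2.229)]])"
```

```text
time: 23.8
position: [0.4897, 0.2508, 0.0423]
tool_rot: [0.441, 0.898, 0.0, 0.0]
ft_force: [0.3, 0.4, -0.0]
grip_width: 0.0395
grip_force: 15.0
time: 24.72
position: [0.489, 0.2507, 0.1677]
tool_rot: [0.441, 0.898, -0.0, -0.0]
ft_force: [-0.7, 0.3, -0.3]
grip_width: 0.0516
grip_force: 0.0
0 [-0.577,-0.020,0.062,0.0000] rows 4.2
1 [-0.598,0.005,-0.000,0.0000] rows 4.3
1 [-0.598,0.005,0.460,0.0000] rows 3.3
```

```bash
python3 -m handwheel '[[-0.14,-0.005,0,0],[-0.28,-0.01,0,0],[-0.42,-0.015,0,0],[-0.577,-0.02,0.062,0],[-0.577,-0.02,0.062,0],[-0.577,-0.02,0.062,0]]' 75 && python3 -m handwheel '[[-0.13,0,0,0],[-0.26,0,0,0],[-0.39,0,0,0],[-0.5,0.005,0,0],[-0.598,0.005,0,0],[-0.598,0.005,0,0],[-0.598,0.005,0.12,0],[-0.598,0.005,0.24,0],[-0.598,0.005,0.3,0],[-0.598,0.005,0.3,0],[-0.598,0.005,0.3,0]]' && python3 -c "
from find import *
find()
plan([[(.701,-.031,.022,2.229)],[(.701,-.031,.13,2.229)],[(.60,.07,.13,2.229)],[(.482,.1855,.13,2.229),(.482,.1855,.0525,2.229)]])"
```

```text
time: 25.22
position: [0.5906, 0.1073, 0.146]
tool_rot: [0.443, 0.897, -0.001, -0.002]
ft_force: [-1.0, -0.1, 0.5]
grip_width: 0.0651
grip_force: 0.0
time: 26.13
position: [0.6992, -0.0285, 0.0574]
tool_rot: [0.44, 0.898, -0.0, -0.003]
ft_force: [-0.3, -1.1, 0.0]
grip_width: 0.065
grip_force: 0.0
top bottle1 0.56 104 [0.4078 0.0544]
scene pot1 0.7 230 [0.4722 0.2643]
scene pot1 0.69 252 [ 0.7029 -0.0335]
scene pot1 0.66 199 [ 0.3456 -0.0154]
scene pot1 0.63 211 [0.4799 0.3332]
scene bottle1 0.78 185 [ 0.6251 -0.1009]
scene bottle1 0.52 86 [0.4015 0.0612]
0 [0.003,-0.005,0.168,0.0000] rows 1.2
1 [0.000,0.000,-0.360,0.0000] rows 2.6
2 [0.472,-0.060,-0.000,0.0000] rows 3.4
3 [0.545,-0.076,-0.000,0.0000] rows 4.0
3 [0.545,-0.076,0.258,0.0000] rows 1.9
```

The dark-blue bottle was knocked to about (.405,.058); I'll re-measure it when I get to it. Continuing with pot2.

```bash
python3 -m handwheel '[[0.003,-0.005,0.08,0],[0.003,-0.005,0.14,0],[0.003,-0.005,0.168,0],[0.003,-0.005,0.168,0],[0.003,-0.005,0.168,0]]' && python3 -m handwheel '[[0,0,0,0],[0,0,0,0],[0,0,0,0],[0,0,0,0],[0,0,0,0],[0,0,0,0],[0,0,-0.06,0],[0,0,-0.16,0],[0,0,-0.26,0],[0,0,-0.36,0],[0,0,-0.38,0],[0,0,-0.38,0]]' 0 15 && python3 -m handwheel '[[0.12,-0.015,0,0],[0.24,-0.03,0,0],[0.36,-0.045,0,0],[0.472,-0.06,0,0],[0.472,-0.06,0,0],[0.472,-0.06,0,0]]' && python3 -c "
from find import *
plan([[(.482,.1855,.13,2.229),(.482,.1855,.055,2.229)]])"
```

```text
time: 26.85
position: [0.7004, -0.0312, 0.0097]
tool_rot: [0.441, 0.898, 0.0, 0.001]
ft_force: [-0.3, -0.0, -0.3]
grip_width: 0.0654
grip_force: 0.0
time: 27.85
position: [0.7019, -0.0314, 0.1261]
tool_rot: [0.441, 0.898, 0.001, 0.003]
ft_force: [-0.4, -0.7, -0.5]
grip_width: 0.0394
grip_force: 15.2
time: 28.35
position: [0.596, 0.0716, 0.121]
tool_rot: [0.439, 0.898, -0.001, -0.002]
ft_force: [1.2, -0.4, -0.4]
grip_width: 0.0396
grip_force: 15.2
0 [0.533,-0.067,0.007,0.0004] rows 3.9
0 [0.533,-0.067,0.257,0.0004] rows 1.8
```

```bash
python3 -m handwheel '[[0.13,-0.017,0,0],[0.26,-0.034,0,0],[0.39,-0.05,0,0],[0.533,-0.07,0,0],[0.533,-0.07,0,0],[0.533,-0.07,0.08,0],[0.533,-0.07,0.16,0],[0.533,-0.07,0.22,0],[0.533,-0.07,0.24,0],[0.533,-0.07,0.24,0],[0.533,-0.07,0.24,0]]'  && python3 -c "
from find import *
plan([[(.482,.1855,.053,2.229)]])"
```

```text
time: 29.27
position: [0.4854, 0.1832, 0.0505]
tool_rot: [0.441, 0.898, -0.0, -0.0]
ft_force: [0.1, -0.4, -0.2]
grip_width: 0.0398
grip_force: 15.2
0 [0.013,-0.004,0.028,-0.0001] rows 0.2
```

```bash
python3 -m handwheel '[[0.013,-0.004,0.015,0],[0.013,-0.004,0.026,0],[0.013,-0.004,0.026,0],[0.013,-0.004,0.026,0]]' && python3 -m handwheel '[[0,0,0,0],[0,0,0,0],[0,0,0,0],[0,0,0,0],[0,0,-0.1,0],[0,0,-0.2,0],[0,0,-0.3,0],[0,0,-0.42,0],[0,0,-0.42,0],[0,0,-0.42,0],[0,0,-0.42,0]]' 59 && python3 -c "
from find import *
find()
plan([[(.623,-.0985,.18,2.229)],[(.623,-.0985,.022,2.229)]])"
```

```text
time: 29.6
position: [0.4813, 0.1861, 0.0434]
tool_rot: [0.441, 0.898, 0.0, 0.0]
ft_force: [0.3, 0.0, -0.7]
grip_width: 0.0396
grip_force: 15.2
time: 30.52
position: [0.4807, 0.1859, 0.1689]
tool_rot: [0.441, 0.898, -0.0, -0.0]
ft_force: [0.1, 0.4, -1.3]
grip_width: 0.0511
grip_force: 0.0
top pot1 0.67 144 [ 0.3442 -0.0135]
top bottle1 0.65 115 [0.4071 0.0533]
top bottle1 0.55 120 [0.6068 0.0138]
top bottle1 0.49 127 [ 0.6235 -0.0957]
scene pot1 0.73 223 [0.4802 0.3331]
scene pot1 0.7 226 [0.4646 0.1955]
scene pot1 0.59 240 [0.4722 0.263 ]
scene pot1 0.49 192 [ 0.346  -0.0155]
scene bottle1 0.78 205 [ 0.6256 -0.0995]
scene bottle1 0.61 198 [0.6082 0.0115]
scene bottle1 0.46 163 [0.4102 0.0509]
0 [-1.040,-0.204,-0.004,-0.0000] rows 7.6
1 [0.000,0.000,0.527,0.0000] rows 3.8
```

```bash
python3 -m handwheel '[[-0.13,-0.025,0,0],[-0.26,-0.05,0,0],[-0.39,-0.075,0,0],[-0.52,-0.1,0,0],[-0.65,-0.13,0,0],[-0.78,-0.155,0,0],[-0.8,-0.16,0,0],[-0.8,-0.16,0,0],[-0.8,-0.16,0,0]]' 75 && python3 -c "
from find import *
plan([[(.6245,-.098,.18,2.229),(.6245,-.098,.022,2.229)]])"
```

```text
time: 31.57
position: [0.5891, -0.0331, 0.1681]
tool_rot: [0.441, 0.897, -0.0, -0.001]
ft_force: [0.3, -0.0, -0.6]
grip_width: 0.0653
grip_force: 0.0
0 [-0.243,-0.039,-0.003,-0.0002] rows 1.8
0 [-0.243,-0.039,0.524,-0.0002] rows 3.8
```

```bash
python3 -m handwheel '[[-0.12,-0.02,0,0],[-0.243,-0.039,0,0],[-0.243,-0.039,0,0],[-0.243,-0.039,0.12,0],[-0.243,-0.039,0.24,0],[-0.243,-0.039,0.36,0],[-0.243,-0.039,0.46,0],[-0.243,-0.039,0.524,0],[-0.243,-0.039,0.524,0],[-0.243,-0.039,0.524,0]]' && python3 -m handwheel '[[0,0,0,0],[0,0,0,0],[0,0,0,0],[0,0,0,0],[0,0,0,0],[0,0,0,0],[0,0,0,0],[0,0,-0.06,0],[0,0,-0.16,0],[0,0,-0.28,0],[0,0,-0.4,0],[0,0,-0.43,0],[0,0,-0.43,0],[0,0,-0.43,0]]' 0 15 && python3 -c "
from find import *
plan([[(.608,.10,.15,2.229)],[(.5895,.3045,.15,2.229),(.5895,.3045,.081,2.229)]])"
```

```text
time: 32.4
position: [0.6242, -0.0956, 0.0111]
tool_rot: [0.44, 0.898, -0.0, -0.001]
ft_force: [-0.2, 0.4, -0.7]
grip_width: 0.0653
grip_force: 0.0
time: 33.57
position: [0.6251, -0.098, 0.1408]
tool_rot: [0.441, 0.898, 0.0, 0.0]
ft_force: [0.1, 0.8, -0.1]
grip_width: 0.0361
grip_force: 15.0
0 [0.557,0.359,0.006,-0.0000] rows 4.8
1 [0.577,0.368,-0.000,0.0000] rows 4.9
1 [0.577,0.368,0.230,0.0000] rows 1.7
```

```bash
python3 -m handwheel '[[0.11,0.07,0,0],[0.22,0.14,0,0],[0.33,0.21,0,0],[0.44,0.285,0,0],[0.557,0.359,0,0],[0.557,0.359,0,0],[0.557,0.359,0,0],[0.557,0.359,0,0]]' && python3 -m handwheel '[[0.12,0.075,0,0],[0.24,0.15,0,0],[0.36,0.23,0,0],[0.48,0.305,0,0],[0.577,0.368,0,0],[0.577,0.368,0,0],[0.577,0.368,0.06,0],[0.577,0.368,0.12,0],[0.577,0.368,0.18,0],[0.577,0.368,0.2,0],[0.577,0.368,0.2,0],[0.577,0.368,0.2,0]]' && python3 -c "
from find import *
plan([[(.5895,.3045,.078,2.229)]])"
```

```text
time: 34.23
position: [0.6071, 0.1001, 0.1387]
tool_rot: [0.44, 0.898, -0.001, -0.002]
ft_force: [0.2, 1.1, -0.9]
grip_width: 0.0356
grip_force: 15.0
time: 35.23
position: [0.5903, 0.303, 0.0804]
tool_rot: [0.441, 0.897, -0.0, -0.0]
ft_force: [0.1, 0.6, -0.6]
grip_width: 0.0355
grip_force: 15.0
0 [0.006,0.001,0.045,-0.0003] rows 0.3
```

```bash
python3 -m handwheel '[[0.006,0.001,0.02,0],[0.006,0.001,0.035,0],[0.006,0.001,0.045,0],[0.006,0.001,0.045,0],[0.006,0.001,0.045,0]]' && python3 -m handwheel '[[0,0,0,0],[0,0,0,0],[0,0,0,0],[0,0,0,0],[0,0,-0.1,0],[0,0,-0.2,0],[0,0,-0.3,0],[0,0,-0.36,0],[0,0,-0.36,0],[0,0,-0.36,0],[0,0,-0.36,0]]' 56 && python3 -c "
from find import *
plan([[(.6,.15,.18,2.229)],[(.6075,.0125,.18,2.229),(.6075,.0125,.022,2.229)]])"
```

```text
time: 35.65
position: [0.589, 0.3062, 0.0675]
tool_rot: [0.441, 0.898, 0.0, 0.0]
ft_force: [0.1, 0.1, -1.2]
grip_width: 0.0355
grip_force: 15.0
time: 36.57
position: [0.588, 0.3058, 0.1743]
tool_rot: [0.441, 0.898, -0.001, -0.001]
ft_force: [-0.4, -0.0, 0.2]
grip_width: 0.049
grip_force: 0.0
0 [-0.435,-0.286,0.018,0.0000] rows 3.7
1 [-0.378,-0.261,-0.000,0.0000] rows 3.3
1 [-0.378,-0.261,0.527,0.0000] rows 3.8
```

```bash
python3 -m handwheel '[[-0.11,-0.07,0,0],[-0.22,-0.145,0,0],[-0.33,-0.215,0,0],[-0.435,-0.286,0.018,0],[-0.54,-0.36,0.018,0],[-0.68,-0.455,0.018,0],[-0.813,-0.547,0.018,0],[-0.813,-0.547,0.018,0],[-0.813,-0.547,0.12,0],[-0.813,-0.547,0.24,0],[-0.813,-0.547,0.24,0],[-0.813,-0.547,0.24,0],[-0.813,-0.547,0.24,0]]' 75 && python3 -c "
from find import *
find()
plan([[(.6075,.0125,.022,2.229)],[(.6075,.0125,.165,2.229)],[(.581,.239,.165,2.229),(.581,.239,.081,2.229)]])"
```

```text
time: 37.65
position: [0.6083, 0.0131, 0.1033]
tool_rot: [0.44, 0.898, -0.0, -0.0]
ft_force: [1.0, 0.4, 0.7]
grip_width: 0.0649
grip_force: 0.0
top pot1 0.62 110 [0.6309 0.1813]
top pot1 0.5 48 [ 0.3349 -0.0109]
scene pot1 0.61 211 [0.4703 0.2656]
scene pot1 0.5 215 [0.4806 0.3321]
scene pot1 0.48 204 [ 0.3456 -0.0152]
scene pot1 0.46 170 [0.4643 0.1965]
scene bottle1 0.66 188 [0.6076 0.0118]
scene bottle1 0.59 194 [0.5595 0.3346]
0 [0.002,-0.005,0.313,0.0001] rows 2.3
1 [0.000,0.000,-0.477,0.0000] rows 3.4
2 [0.651,0.392,-0.000,0.0000] rows 5.5
2 [0.651,0.392,0.280,0.0000] rows 2.0
```

```bash
python3 -m handwheel '[[0,0,0.12,0],[0,0,0.24,0],[0,0,0.313,0],[0,0,0.313,0],[0,0,0.313,0]]' && python3 -m handwheel '[[0,0,0,0],[0,0,0,0],[0,0,0,0],[0,0,0,0],[0,0,0,0],[0,0,0,0],[0,0,0,0],[0,0,-0.06,0],[0,0,-0.16,0],[0,0,-0.28,0],[0,0,-0.4,0],[0,0,-0.477,0],[0,0,-0.477,0],[0,0,-0.477,0]]' 0 15 && python3 -m handwheel '[[0.11,0.065,0,0],[0.22,0.13,0,0],[0.33,0.2,0,0],[0.44,0.265,0,0],[0.55,0.33,0,0],[0.651,0.392,0,0],[0.651,0.392,0,0],[0.651,0.392,0.08,0],[0.651,0.392,0.16,0],[0.651,0.392,0.22,0],[0.651,0.392,0.25,0],[0.651,0.392,0.25,0],[0.651,0.392,0.25,0]]' && python3 -c "
from find import *
plan([[(.581,.239,.078,2.229)]])"
```

```text
time: 38.37
position: [0.6092, 0.0127, 0.01]
tool_rot: [0.441, 0.898, 0.0, 0.001]
ft_force: [-0.2, -0.2, -0.1]
grip_width: 0.0655
grip_force: 0.0
time: 39.53
position: [0.6092, 0.0127, 0.1541]
tool_rot: [0.441, 0.898, 0.001, 0.002]
ft_force: [0.3, 0.2, -2.2]
grip_width: 0.0358
grip_force: 15.0
time: 40.62
position: [0.5813, 0.2387, 0.0763]
tool_rot: [0.441, 0.898, -0.001, -0.001]
ft_force: [-0.4, -0.2, -0.1]
grip_width: 0.0355
grip_force: 15.0
0 [0.001,-0.000,0.031,-0.0001] rows 0.2
```

```bash
python3 -m handwheel '[[0,0,0.015,0],[0,0,0.03,0],[0,0,0.034,0],[0,0,0.034,0],[0,0,0.034,0]]' && python3 -m handwheel '[[0,0,0,0],[0,0,0,0],[0,0,0,0],[0,0,0,0],[0,0,-0.1,0],[0,0,-0.2,0],[0,0,-0.3,0],[0,0,-0.36,0],[0,0,-0.36,0],[0,0,-0.36,0],[0,0,-0.36,0]]' 56 && python3 -c "
from find import *
find()
plan([[(.409,.052,.18,2.229),(.409,.052,.022,2.229)]])"
```

```text
time: 41.03
position: [0.5821, 0.2392, 0.0677]
tool_rot: [0.441, 0.898, 0.0, 0.0]
ft_force: [-0.3, -0.1, -1.5]
grip_width: 0.0357
grip_force: 15.0
time: 41.95
position: [0.5809, 0.239, 0.1743]
tool_rot: [0.441, 0.898, -0.001, -0.001]
ft_force: [-0.0, -0.8, 0.3]
grip_width: 0.0484
grip_force: 0.0
top pot1 0.67 69 [0.494  0.2483]
top pot1 0.63 156 [0.4877 0.1909]
top pot1 0.41 127 [ 0.3455 -0.0119]
scene pot1 0.76 198 [0.4656 0.1959]
scene pot1 0.5 175 [0.4716 0.2636]
scene pot1 0.49 200 [ 0.3448 -0.0159]
scene pot1 0.48 190 [0.4834 0.3302]
scene bottle1 0.78 196 [0.5593 0.3348]
scene bottle1 0.72 241 [0.5531 0.2656]
scene bottle1 0.54 163 [0.4087 0.0523]
0 [-0.142,-0.836,0.017,-0.0000] rows 6.1
0 [-0.142,-0.836,0.544,-0.0000] rows 3.8
```

```bash
python3 -m handwheel '[[-0.02,-0.13,0,0],[-0.045,-0.26,0,0],[-0.065,-0.39,0,0],[-0.09,-0.52,0,0],[-0.11,-0.65,0,0],[-0.13,-0.76,0,0],[-0.142,-0.836,0.017,0],[-0.142,-0.836,0.017,0],[-0.142,-0.836,0.017,0],[-0.142,-0.836,0.12,0],[-0.142,-0.836,0.24,0],[-0.142,-0.836,0.24,0],[-0.142,-0.836,0.24,0]]' 66 && python3 -c "
from find import *
plan([[(.4085,.052,.022,2.229)],[(.4085,.052,.165,2.229)],[(.5727,.174,.165,2.229),(.5727,.174,.081,2.229)]])"
```

```text
time: 43.33
position: [0.4092, 0.0528, 0.1019]
tool_rot: [0.44, 0.898, -0.001, -0.002]
ft_force: [-0.8, -0.1, 0.8]
grip_width: 0.0574
grip_force: 0.0
0 [-0.001,-0.003,0.303,0.0001] rows 2.2
1 [0.000,0.000,-0.477,0.0000] rows 3.4
2 [-0.013,0.682,-0.000,0.0000] rows 4.9
2 [-0.013,0.682,0.280,0.0000] rows 2.0
```

```bash
python3 -m handwheel '[[0,0,0.12,0],[0,0,0.24,0],[0,0,0.303,0],[0,0,0.303,0],[0,0,0.303,0]]' && python3 -m handwheel '[[0,0,0,0],[0,0,0,0],[0,0,0,0],[0,0,0,0],[0,0,0,0],[0,0,0,0],[0,0,0,0],[0,0,-0.06,0],[0,0,-0.16,0],[0,0,-0.28,0],[0,0,-0.4,0],[0,0,-0.477,0],[0,0,-0.477,0],[0,0,-0.477,0]]' 0 15 && python3 -m handwheel '[[0,0.11,0,0],[0,0.22,0,0],[-0.005,0.33,0,0],[-0.01,0.44,0,0],[-0.01,0.55,0,0],[-0.013,0.682,0,0],[-0.013,0.682,0,0],[-0.013,0.682,0,0],[-0.013,0.682,0.08,0],[-0.013,0.682,0.16,0],[-0.013,0.682,0.22,0],[-0.013,0.682,0.25,0],[-0.013,0.682,0.25,0],[-0.013,0.682,0.25,0]]' && python3 -c "
from find import *
plan([[(.5727,.174,.078,2.229)]])"
```

```text
time: 43.75
position: [0.4109, 0.0523, 0.0135]
tool_rot: [0.44, 0.898, 0.0, 0.001]
ft_force: [-0.0, 0.4, 0.2]
grip_width: 0.0574
grip_force: 0.0
time: 44.92
position: [0.4102, 0.052, 0.1569]
tool_rot: [0.441, 0.898, 0.001, 0.002]
ft_force: [0.4, -0.5, -0.7]
grip_width: 0.0355
grip_force: 15.0
time: 46.08
position: [0.5726, 0.1736, 0.0798]
tool_rot: [0.441, 0.898, -0.001, -0.001]
ft_force: [-0.8, -0.2, -0.8]
grip_width: 0.0352
grip_force: 15.0
0 [0.001,0.001,0.043,-0.0001] rows 0.3
```

```bash
python3 -m handwheel '[[0,0,0.015,0],[0,0,0.03,0],[0,0,0.036,0],[0,0,0.036,0],[0,0,0.036,0]]' && python3 -m handwheel '[[0,0,0,0],[0,0,0,0],[0,0,0,0],[0,0,0,0],[0,0,-0.1,0],[0,0,-0.2,0],[0,0,-0.3,0],[0,0,-0.4,0],[0,0,-0.5,0],[0,0,-0.5,0],[0,0,-0.5,0]]' 56 && python3 -m handwheel '[[-0.6,-0.8,0,0],[-0.6,-0.8,0,0],[-0.6,-0.8,0,0],[-0.6,-0.8,0,0],[-0.6,-0.8,0,0],[-0.6,-0.8,0,0],[-0.6,-0.8,0,0],[-0.6,-0.8,0,0],[-0.6,-0.8,0,0],[-0.6,-0.8,0,0]]' && python3 - <<'E'
from h import *
t=cam("top"); s=cam("scene")
F=[(.4987,.3158),(.490,.2507),(.482,.1855)]; R=[(.5895,.3045),(.581,.239),(.5727,.174)]
for c,d in (("top",t),("scene",s)):
    for l,z in (("pot1",.05),("bottle1",.077)):
        for r in vision.outline_of(c,l):
            ys,xs=np.nonzero(r["mask"])
            if len(xs)<600 and r["conf"]>.2: print(c,l,round(r["conf"],2),np.round(p2w(d,(xs.mean(),ys.mean()),z)[0,:2],4))
a=cv2.resize(t["frame"][180:260,180:270,::-1],(400,356)); b=cv2.resize(s["frame"][140:229,290:390,::-1],(400,356))
cv2.imwrite("pics/f.png",cv2.convertScaleAbs(np.vstack([np.hstack([a,b])]),alpha=1.5))
E
```

```text
time: 46.5
position: [0.5739, 0.1742, 0.07]
tool_rot: [0.441, 0.898, 0.0, 0.0]
ft_force: [-0.5, 0.4, -0.5]
grip_width: 0.0354
grip_force: 15.0
time: 47.42
position: [0.575, 0.1743, 0.222]
tool_rot: [0.441, 0.898, 0.001, 0.002]
ft_force: [-0.3, 0.3, -1.0]
grip_width: 0.0491
grip_force: 0.0
time: 48.25
position: [0.4932, -0.1147, 0.2186]
tool_rot: [0.441, 0.897, 0.0, -0.002]
ft_force: [-0.8, -0.5, 0.4]
grip_width: 0.0491
grip_force: 0.0
top pot1 0.66 [ 0.4889 -0.3153]
top pot1 0.62 [0.4891 0.2523]
top pot1 0.52 [0.4831 0.1868]
top pot1 0.43 [0.4982 0.3194]
top bottle1 0.53 [0.5741 0.1773]
top bottle1 0.49 [0.5894 0.3072]
top bottle1 0.47 [0.582  0.2409]
scene pot1 0.68 [0.482  0.1847]
scene pot1 0.57 [0.4985 0.3169]
scene pot1 0.46 [0.4897 0.2506]
scene bottle1 0.73 [0.5911 0.3036]
scene bottle1 0.65 [0.5834 0.239 ]
scene bottle1 0.47 [0.5733 0.1749]
```

View pics/f.png

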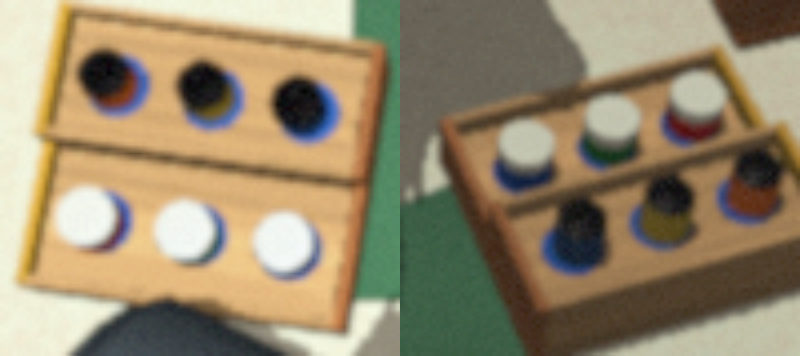

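All six paints stand upright on their marks, within about 3 mm. The clamp has not been touched since the lever was shut, so I'll hand in.

```bash
python3 -c "
from rig import job
print(job.hand_in())"
```

```text
the job is handed in; nothing more can be done
None
```

The job is handed in: the holder is seated in the pocket with the lever against its shut stop, and all six paints stand upright on their marks (within about 3 mm), bottles on the rear step and pots on the front. I never moved the jar, dish, brush rack or pink pot, but I did not re-measure them at the end.

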